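Put the muddled soldering corner right

TASK

Everything in this soldering corner has been put down in the wrong holder. Stand the tin of brass wool in the round well of the iron stand, lay the solder reel in the round dish of the wire feeder, stand the spirit bottle in the square spill tray and the small open jar of screws in the magnetic dish, each resting flat on its holder's floor. All four holders are taken, so the bare flat pad is there to park things on; keep the bottle and the jar upright so that nothing spills.

Things in the scene. Friction and masses are not known exactly. Their poses are not given: they have to be found in the camera images.
- tip_cleaner: Tip cleaner: low round orange tin heaped with brass wool, outer diameter 59 mm; the stiff wall is 23 mm high, the wool stands up to 36 mm (too loose to grip). 0.09 kg. Origin: centre of the underside, z up. Any turn about z will do. Grip it across the wall. Belongs in the well of the iron stand.
- solder_reel: Reel of solder wire lying flat, blue flanges, 49 mm across and 32 mm high, with a short free wire end that does not count. 0.16 kg. The body's origin is on the underside but NOT in the middle: use reel_centre. z up. Belongs in the dish of the reel feeder.
- reel_centre (a point): Centre of the underside of the solder reel (a point of it, 8 mm from its origin); moves with the reel.
- spirit_bottle: Plastic spirit bottle standing upright, pale body 47 mm in diameter up to about 80 mm, red cap 24 mm in diameter from 80 to 96 mm (total height). 0.11 kg. Origin: centre of the underside, z up. Grip it round the body. (A like bottle beside the tool cup at the back is not meant.) Belongs in the spill tray.
- small_jar: Small clear open jar with screws in it, 34 mm in diameter, 28 mm high. 0.04 kg. Origin: centre of the underside, z up. Grip it across the outside. Belongs in the magnetic dish.
- iron_stand: Soldering-iron stand: dark flat foot (x -49 to +109 mm, y +-46 mm) with a round well at one end and an empty steel spring coil at the other. Fixed; origin at bench level under the centre of its well, z up. Floor flat, 6 mm above the bench; rim top 12 mm above the bench; well floor 72 mm in diameter, rim 86 mm outside. +x points from well to coil; coil and bracket stand at x = 52 to 110 mm, within 22 mm either side, up to 72 mm high.
- reel_feeder: Wire feeder: round black dish with a thin upright wire guide (64 mm high, with a small eye) at its edge. Fixed; origin at bench level under the centre of its dish, z up. Floor flat, 6 mm above the bench; rim top 12 mm above the bench; floor 70 mm in diameter, rim 84 mm outside. The guide's post stands at x = 61 mm, its eye reaches in to x = 45 mm.
- spill_tray: Spill tray: square grey tray, 86 x 86 mm outside, with a raised rim 6 mm thick and fine ribs on its floor. Fixed; origin at bench level under the centre of its floor, z up. Floor flat, 6 mm above the bench; rim top 12 mm above the bench; floor 74 x 74 mm. x and y run along its sides.
- magnet_dish: Magnetic parts dish: round steel bowl on a rubber foot, with a wide flat rim 97 mm in outer diameter. Fixed; origin at bench level under the centre of its bowl, z up. Floor flat, 6 mm above the bench; rim top 12 mm above the bench; floor 68 mm in diameter.
- pad: Heat-proof pad: bare flat dark square, 90 x 90 x 4 mm, without a rim; always empty at the start. Fixed; origin at bench level under its centre, its top 4 mm above the bench. (Along the right side of the bench, beyond y = -0.38 m, stands a riser 0.175 m high.)
There are look-alikes about, which are no part of the job. Leave any brown look-alike of the spirit_bottle alone.

How it is judged:
By the outcome, as a careful person would: the job done as asked, in the order asked, and still so for the second after the job is handed in, with the robot touching nothing.
It also fails if it takes over 131 s, if anything falls off the work surface, if the arm or the gripper's body presses on something with over 40 N, if the wrist force passes 120 N, or if a joint passes its speed limit or range.

ROBOT

A 6-joint arm with a two-finger parallel gripper is mounted at the origin on a cart in front of the work surface, level with it; the furniture and walls round the work are solid. World frame = base frame: x ahead of the robot, y to its left, z up, the work surface at z = 0. Lengths are in m, angles in rad, forces in N, time in s.
With the tool pointing down it reaches from about 0.275 to 0.75 m from the base axis. Payload 10.2 kg.
Tool frame: the origin (TCP) lies where the fingers leave the gripper's body, on its centre line; the fingertips stand 64 mm ahead of it and the grasp point (between the pads) lies 45 mm ahead of it (manip.tip_extent is the distance from the TCP to the fingertips, in m); z points along the fingers, y is the line along which they close (so a half turn about z gives the same grasp; the last joint's range is limited). The gripper opens to 88 mm and grips with 3 to 60 N. Pads are 18 mm wide; open, the fingers measure 123 mm over their backs; the gripper's body (75 mm by 187 mm) begins 45 mm behind the grasp point.
Start: joints at [1.11, 0.313, 1.498, -0, 1.331, -0.223], TCP at [0.124, 0.51, 0.303] pointing down, gripper open.
Joint ranges: [-2.94, 2.94], [-0.97, 2.17], [0.19, 2.56], [-1.23, 4.37], [0.02, 3.11], [-2.88, 2.88]. Speed limits (rad/s): [2.39, 2.39, 3.01, 3.14, 3.14, 3.14].

INTERFACE

Orientations are given as a 3x3 rotation matrix whose columns are the frame's x, y, z axes.
In Python, from workcell import monitor, eyes, manip gives the robot as it stands.
- The arm moves only by the tool move_arm, never from a script. Its argument "motion" is a list of rows, each an object with "delta_pos": the shift along the world's x, y, z in mm, a list of three; "rotation": the turn, a rotation vector about the world's x, y, z in rad, a list of three; "hand": the gripper's target within -1 to 1 (shut at 1, half-way at 0, fully open at -1). A call has 1 to 20 rows; each row shifts and turns the commanded pose from where the row before left it; what a row does not reach is not made up. A row lasts 1/10 s, in which the tool goes at most 50 mm and 8.59 degrees, less where a joint would pass 70% of its speed; a pose out of reach is approached as far as the arm can. A call is refused whole if a number of a shift passes 50 or a number of a turn 0.15, either way. A call with a gripper value outside its range is refused whole. The fingers move at their own pace and stop on an object; "force" is the grip in N (left out, the last holds). Time passes only in rows, so rows that do not move let the fingers close. It gives the time, the measured TCP pose, the force, the opening and the grip force at its end, in the units of the state.
- monitor.read_state(): the state, without advancing time (a new reading comes with each control period).
- eyes.camera(name): name is "side" or "top"; returns a dict with "pixels" (480x640x3 uint8, blue, green, red), "mtx" (3x3 intrinsics, pixels), "rvec" (rotation vector, rad) and "tvec" (3), from world to camera coordinates, as OpenCV has them. Camera axes: x right, y down, z forward; pixel columns grow to the right and rows downward; lengths in m; the calibration is good to about 2 mm. A picture is of the moment at which its call begins. There is no depth.
- manip.sign_off(): hands the job in; it is judged then, once.
Trained networks look in the newest picture that a camera, given by its name, has taken for a name from the list of things; names that differ only in an ending like _2 or _b are one class to them, and where a whole thing is asked for, a point or a joint stands for the part that bears it (a point fixed in the world has none). Each returns a list of dicts, best first, with "conf" (0 to 1); they miss things now and then, are a little off and sometimes report something else, mostly with a low value. They report only what shows in the picture. A call takes as long as a camera call. They do not tell look-alikes from the thing itself.
- eyes.spot_in(camera, query): "point" ([x, y, z] in m, in world coordinates, good to about 4 mm: the middle of the surface that is visible of it).
- eyes.outline_of(camera, query): "region" (480x640 bool, what is visible of it).
The state is a dict: "clock": time; "joints": joint angles; "dq": joint speeds; "tau": joint torques, N m; "position": TCP position; "tool_rot": TCP orientation; "contact_force": force on the tool from outside, world axes, zero at the start; "wrist_torque": the same for the moment, N m; "width": finger opening in m; "grip_force": force on a finger pad.
Only numpy, scipy, OpenCV 4.12 (cv2) and the standard library are available. Lean on these libraries where they do the work, as an engineer would, in place of code of your own. Each camera call takes 0.05 s, during which the arm holds its last target. There are 200 camera calls.

## Working session

There is one attempt and no reset: what is moved stays moved. The work goes in short steps, Python scripts to look and compute and a tool call to move; the robot and the scene stay as the last step left them, time stands still between calls to the robot, and variables do not carry over. Pictures are saved under pics/ and viewed, at most 14 in all, crops included, and the job is handed in when it is done.

Besides the shell and the picture viewer there is one more tool, called after "Request:" by a JSON object that holds its "name" and its "arguments", one argument or row to a line. move_arm: Moves the arm, as the interface text tells. Its arguments: {"type":"object","properties":{"motion":{"type":"array","items":{"type":"object","properties":{"delta_pos":{"type":"array","items":{"type":"number"}},"rotation":{"type":"array","items":{"type":"number"}},"hand":{"type":"number"}}}},"force":{"type":"number"}},"required":["motion"]}

```bash
mkdir -p pics
cat > h.py <<'E'
import numpy as np, cv2
from workcell import monitor, eyes, manip
def cam(n):
    c=eyes.camera(n); R,_=cv2.Rodrigues(np.array(c["rvec"],float)); c["R"]=R; c["t"]=np.array(c["tvec"],float).ravel(); c["K"]=np.array(c["mtx"],float); return c
def proj(c,P):
    return cv2.projectPoints(np.array(P,float).reshape(-1,3),c["R"] if 0 else np.array(c["rvec"],float),c["t"],c["K"],None)[0].reshape(-1,2)
def ray(c,u,v,z):
    d=c["R"].T@np.linalg.inv(c["K"])@[u,v,1]; o=-c["R"].T@c["t"]; return o+d*(z-o[2])/d[2]
E
python3 - <<'E'
from h import *
for n in("top","side"):
    c=cam(n); cv2.imwrite(f"pics/{n}0.png",c["pixels"]); print(n,"campos",(-c["R"].T@c["t"]).round(3))
    for q in["tip_cleaner","solder_reel","spirit_bottle","small_jar","iron_stand","reel_feeder","spill_tray","magnet_dish","pad"]:
        for d in eyes.spot_in(n,q)[:3]:
            print(q,round(d["conf"],2),np.round(d["point"],3),proj(c,d["point"]).round(0))
s=monitor.read_state();print(s["clock"],s["position"],s["tool_rot"],s["width"])
E
```

```text
top campos [ 0.423 -0.013  0.941]
tip_cleaner 0.91 [ 0.484 -0.092  0.024] [[350. 294.]]
tip_cleaner 0.23 [ 0.484 -0.092  0.004] [[349. 294.]]
solder_reel 0.59 [ 0.654 -0.136  0.04 ] [[373. 212.]]
spirit_bottle 0.89 [0.456 0.05  0.074] [[278. 304.]]
spirit_bottle 0.79 [ 0.759 -0.169  0.068] [[391. 160.]]
small_jar 0.56 [ 0.547 -0.258  0.015] [[428. 266.]]
iron_stand 0.63 [0.492 0.058 0.006] [[278. 288.]]
reel_feeder 0.74 [ 0.532 -0.251  0.006] [[424. 274.]]
spill_tray 0.83 [ 0.639 -0.148  0.006] [[376. 223.]]
spill_tray 0.48 [ 0.654 -0.134  0.042] [[372. 212.]]
magnet_dish 0.92 [ 0.486 -0.094  0.004] [[350. 294.]]
pad 0.85 [0.424 0.239 0.006] [[188. 319.]]
side campos [ 0.428 -0.723  0.657]
tip_cleaner 0.61 [ 0.484 -0.103  0.024] [[269. 292.]]
solder_reel 0.94 [ 0.656 -0.143  0.038] [[375. 286.]]
spirit_bottle 0.76 [0.456 0.034 0.063] [[239. 227.]]
spirit_bottle 0.61 [ 0.764 -0.185  0.056] [[449. 285.]]
spirit_bottle 0.52 [ 0.657 -0.142  0.039] [[376. 285.]]
small_jar 0.8 [ 0.548 -0.251  0.023] [[328. 356.]]
iron_stand 0.74 [0.507 0.046 0.007] [[269. 242.]]
reel_feeder 0.54 [ 0.478 -0.109  0.014] [[266. 300.]]
spill_tray 0.91 [ 0.636 -0.159  0.003] [[365. 310.]]
magnet_dish 0.82 [ 0.48  -0.108  0.013] [[267. 300.]]
pad 0.92 [0.424 0.231 0.01 ] [[217. 193.]]
1.0 [0.123709   0.51021729 0.30275472] [[-9.71848387e-01  2.35607113e-01  4.49023989e-05]
 [ 2.35607114e-01  9.71848387e-01  3.67149856e-05]
 [-3.49880121e-05  4.62607242e-05 -9.99999998e-01]] 0.08861777368967323
```

View pics/top0.png

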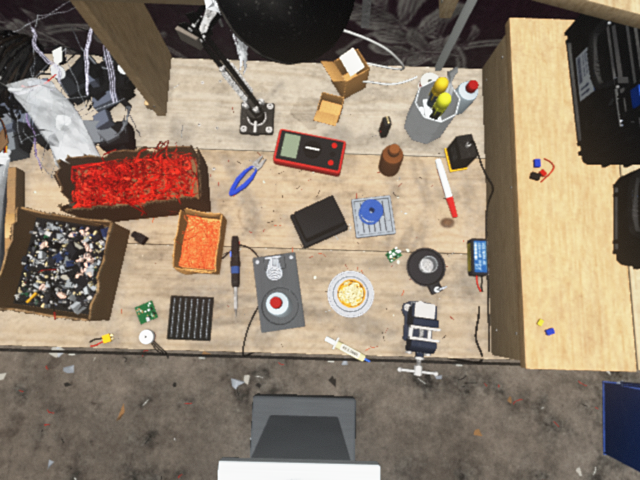

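View pics/side0.png

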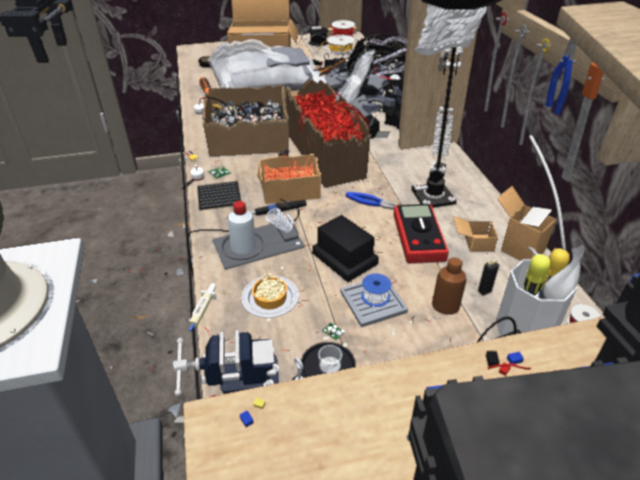

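Top: bottle on the iron stand (278,303), tin in the magnet dish (350,294), reel in the tray (372,212), jar in the feeder (428,265), pad at (190,318), brown look-alike bottle at (391,160). It's a four-cycle, so one park on the pad is enough. Next I'll refine positions with the outlines and check them on an overlay.

Run:
```python
from h import *
c=cam("top"); im=cv2.resize(c["pixels"],None,fx=3,fy=3,interpolation=cv2.INTER_CUBIC)
def draw(P,col):
    p=proj(c,P)*3; cv2.polylines(im,[p.round().astype(int)],True,col,1)
def circ(x,y,z,r,col):
    a=np.linspace(0,6.283,60); draw(np.c_[x+r*np.cos(a),y+r*np.sin(a),0*a+z],col)
Z=dict(tip_cleaner=(.029,.0295),solder_reel=(.038,.0245),spirit_bottle=(.086,.0235),small_jar=(.034,.017),iron_stand=(.004,0),reel_feeder=(.012,.042),spill_tray=(.012,0),magnet_dish=(.012,.0485),pad=(.004,0))
for q,(z,r) in Z.items():
    L=eyes.outline_of("top",q)
    for d in L[:2]:
        if d["conf"]<.4: continue
        m=d["region"].astype(np.uint8)
        ct=max(cv2.findContours(m,cv2.RETR_EXTERNAL,cv2.CHAIN_APPROX_NONE)[0],key=cv2.contourArea)
        W=np.array([ray(c,u,v,z)[:2] for u,v in ct[:,0]]).astype(np.float32)
        if r:
            (x,y),R=cv2.minEnclosingCircle(W); e=cv2.fitEllipse(W)
            print(q,round(d["conf"],2),"enc",np.round([x,y,R],4),"ell",np.round(e[0],4),np.round(e[1],3),int(m.sum()))
            circ(e[0][0],e[0][1],z,r,(0,255,0))
        else:
            b=cv2.minAreaRect(W); print(q,round(d["conf"],2),np.round(b[0],4),np.round(b[1],4),round(b[2],1),int(m.sum()))
            B=cv2.boxPoints(b); draw(np.c_[B,np.full(4,z)],(0,255,255))
cv2.imwrite("pics/crop1.png",im[420:1020,450:1250]); cv2.imwrite("pics/crop2.png",im[440:1040,800:1500])
```

```text
tip_cleaner 0.83 enc [ 0.4854 -0.0934  0.0302] ell [ 0.4853 -0.094 ] [0.057 0.058] 661
spirit_bottle 0.84 enc [0.4561 0.0467 0.0268] ell [0.4555 0.0473] [0.044 0.053] 549
spirit_bottle 0.75 enc [ 0.7529 -0.1653  0.0373] ell [ 0.7523 -0.1646] [0.046 0.075] 671
small_jar 0.57 enc [ 0.548  -0.2509  0.0215] ell [ 0.548  -0.2513] [0.033 0.042] 274
iron_stand 0.66 [0.4863 0.0559] [0.1595 0.0936] 9.8 2788
reel_feeder 0.55 enc [ 0.5382 -0.2541  0.0494] ell [ 0.5423 -0.2537] [0.077 0.094] 1028
spill_tray 0.82 [ 0.6527 -0.1394] [0.0895 0.0881] 7.9 1118
magnet_dish 0.96 enc [ 0.4856 -0.094   0.0486] ell [ 0.4856 -0.0941] [0.094 0.095] 1034
pad 0.69 [0.4263 0.2359] [0.09   0.0899] 89.2 1929
```

View pics/crop1.png

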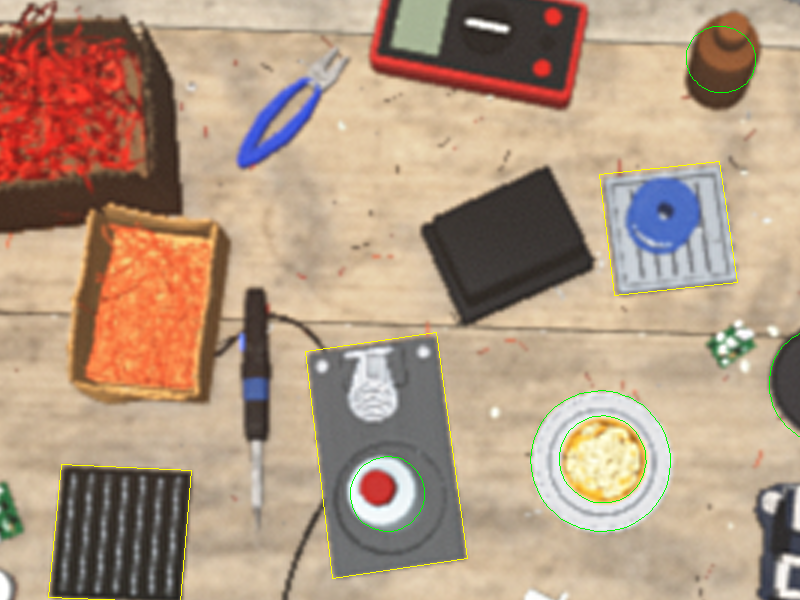

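View pics/crop2.png

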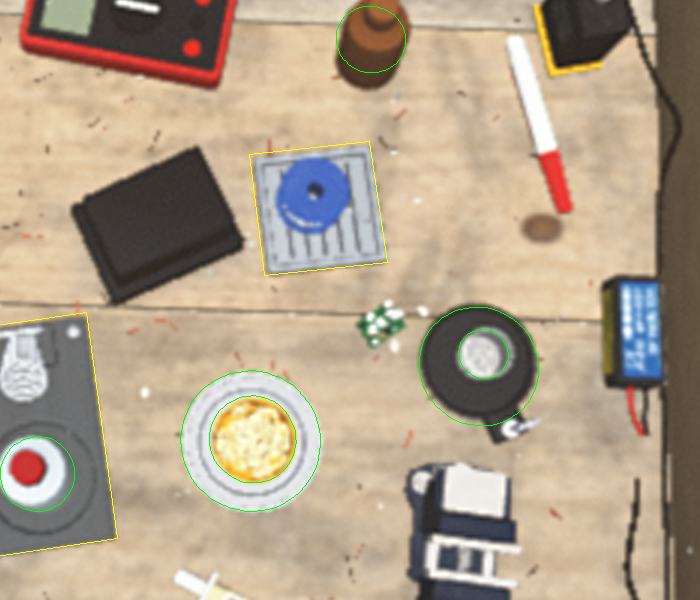

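Run:
```python
from h import *
c=cam("top"); s=cam("side")
f=lambda u,v,z,o: ray(c,u/3+o[0],v/3+o[1],z).round(4)
A=(150,140);B=(800/3,440/3)
print("cap",f(378,488,.102,A),"well rim",f(390,497,.012,A),"reel",f(663,215,.038,A),"hole",f(665,211,.038,A),"dish",f(479,360,.012,B),"jar top",f(485,352,.034,B),"guide foot",f(505,425,.006,B),"eye",f(512,430,.064,B))
def tri(a,b):
    X=cv2.triangulatePoints(c["K"]@np.c_[c["R"],c["t"]],s["K"]@np.c_[s["R"],s["t"]],np.array(a,float).reshape(2,1),np.array(b,float).reshape(2,1)); return (X[:3]/X[3]).ravel().round(3)
print("vise",tri((426.7,310),(262,355)),"box",tri((332.3,196),(348,221)),tri((332.3,196),(375,240)))
print("vise far edge",f(480,465,.06,B))
```

```text
cap [0.458 0.052 0.102] well rim [0.4559 0.0504 0.012 ] reel [ 0.6551 -0.1329  0.038 ] hole [ 0.658  -0.1343  0.038 ] dish [ 0.5463 -0.2541  0.012 ] jar top [ 0.549  -0.2526  0.034 ] guide foot [ 0.5017 -0.2733  0.006 ] eye [ 0.4937 -0.2618  0.064 ]
vise [ 0.454 -0.245  0.046] box [ 0.647 -0.047  0.108] [ 0.683 -0.051  0.056]
vise far edge [ 0.4704 -0.2414  0.06  ]
```

The overlay circles and boxes sit well on the objects (radii match), and the well, dish and pad positions agree with the sizes given. Go for the bottle.

Request:
{"name": "move_arm", "arguments": {
  "motion": [
    {"delta_pos": [21,-29,-6],"rotation": [0,0,0.024],"hand": -1},
    {"delta_pos": [21,-29,-6],"rotation": [0,0,0.024],"hand": -1},
    {"delta_pos": [21,-29,-6],"rotation": [0,0,0.024],"hand": -1},
    {"delta_pos": [21,-29,-6],"rotation": [0,0,0.024],"hand": -1},
    {"delta_pos": [21,-29,-6],"rotation": [0,0,0.024],"hand": -1},
    {"delta_pos": [21,-29,-6],"rotation": [0,0,0.024],"hand": -1},
    {"delta_pos": [21,-29,-6],"rotation": [0,0,0.024],"hand": -1},
    {"delta_pos": [21,-29,-6],"rotation": [0,0,0.024],"hand": -1},
    {"delta_pos": [21,-29,-6],"rotation": [0,0,0.024],"hand": -1},
    {"delta_pos": [21,-29,-6],"rotation": [0,0,0.024],"hand": -1},
    {"delta_pos": [21,-29,-6],"rotation": [0,0,0.024],"hand": -1},
    {"delta_pos": [21,-29,-6],"rotation": [0,0,0.024],"hand": -1},
    {"delta_pos": [21,-29,-6],"rotation": [0,0,0.024],"hand": -1},
    {"delta_pos": [21,-29,-6],"rotation": [0,0,0.024],"hand": -1},
    {"delta_pos": [20,-27,-6],"rotation": [0,0,0.024],"hand": -1},
    {"delta_pos": [19,-27,-6],"rotation": [0,0,0.017],"hand": -1},
    {"delta_pos": [0,0,0],"hand": -1},
    {"delta_pos": [0,0,0],"hand": -1}
  ],
  "force": 15
}}

```text
invalid input
```

Request:
{"name": "move_arm", "arguments": {
  "motion": [
    {"delta_pos": [21,-29,-6],"rotation": [0,0,0.024],"hand": -1},
    {"delta_pos": [21,-29,-6],"rotation": [0,0,0.024],"hand": -1},
    {"delta_pos": [21,-29,-6],"rotation": [0,0,0.024],"hand": -1},
    {"delta_pos": [21,-29,-6],"rotation": [0,0,0.024],"hand": -1},
    {"delta_pos": [21,-29,-6],"rotation": [0,0,0.024],"hand": -1},
    {"delta_pos": [21,-29,-6],"rotation": [0,0,0.024],"hand": -1},
    {"delta_pos": [21,-29,-6],"rotation": [0,0,0.024],"hand": -1},
    {"delta_pos": [21,-29,-6],"rotation": [0,0,0.024],"hand": -1},
    {"delta_pos": [21,-29,-6],"rotation": [0,0,0.024],"hand": -1},
    {"delta_pos": [21,-29,-6],"rotation": [0,0,0.024],"hand": -1},
    {"delta_pos": [21,-29,-6],"rotation": [0,0,0.024],"hand": -1},
    {"delta_pos": [21,-29,-6],"rotation": [0,0,0.024],"hand": -1},
    {"delta_pos": [21,-29,-6],"rotation": [0,0,0.024],"hand": -1},
    {"delta_pos": [21,-29,-6],"rotation": [0,0,0.024],"hand": -1},
    {"delta_pos": [20,-27,-6],"rotation": [0,0,0.024],"hand": -1},
    {"delta_pos": [19,-27,-6],"rotation": [0,0,0.017],"hand": -1},
    {"delta_pos": [0,0,0],"rotation": [0,0,0],"hand": -1},
    {"delta_pos": [0,0,0],"rotation": [0,0,0],"hand": -1}
  ],
  "force": 15
}}

```text
clock: 3.4
position: [0.4565, 0.0502, 0.2066]
tool_rot: [[-0.991, -0.137, -0.001], [-0.137, 0.991, 0.0], [0.001, 0.0, -1.0]]
contact_force: [-0.2, -0.3, -0.1]
width: 0.0882
grip_force: 0.0
```

Request:
{"name": "move_arm", "arguments": {
  "motion": [
    {"delta_pos": [0,0,-25],"rotation": [0,0,0],"hand": -1},
    {"delta_pos": [0,0,-25],"rotation": [0,0,0],"hand": -1},
    {"delta_pos": [0,0,-25],"rotation": [0,0,0],"hand": -1},
    {"delta_pos": [0,0,-19],"rotation": [0,0,0],"hand": -1},
    {"delta_pos": [0,0,0],"rotation": [0,0,0],"hand": -1},
    {"delta_pos": [0,0,0],"rotation": [0,0,0],"hand": 1},
    {"delta_pos": [0,0,0],"rotation": [0,0,0],"hand": 1},
    {"delta_pos": [0,0,0],"rotation": [0,0,0],"hand": 1},
    {"delta_pos": [0,0,0],"rotation": [0,0,0],"hand": 1},
    {"delta_pos": [0,0,0],"rotation": [0,0,0],"hand": 1},
    {"delta_pos": [0,0,0],"rotation": [0,0,0],"hand": 1},
    {"delta_pos": [0,0,0],"rotation": [0,0,0],"hand": 1}
  ],
  "force": 15
}}

```text
clock: 4.6
position: [0.4568, 0.0502, 0.1129]
tool_rot: [[-0.99, -0.139, 0.0], [-0.139, 0.99, -0.0], [-0.0, -0.0, -1.0]]
contact_force: [-1.2, 0.5, 3.0]
width: 0.0458
grip_force: 15.0
```

Request:
{"name": "move_arm", "arguments": {
  "motion": [
    {"delta_pos": [0,0,10],"rotation": [0,0,0],"hand": 1},
    {"delta_pos": [0,0,20],"rotation": [0,0,0],"hand": 1},
    {"delta_pos": [0,0,20],"rotation": [0,0,0],"hand": 1},
    {"delta_pos": [-1,6,0],"rotation": [0,0,0],"hand": 1},
    {"delta_pos": [-3,20,0],"rotation": [0,0,0],"hand": 1},
    {"delta_pos": [-5,30,0],"rotation": [0,0,0],"hand": 1},
    {"delta_pos": [-6,36,0],"rotation": [0,0,0],"hand": 1},
    {"delta_pos": [-6,36,0],"rotation": [0,0,0],"hand": 1},
    {"delta_pos": [-5,30,0],"rotation": [0,0,0],"hand": 1},
    {"delta_pos": [-4,20,0],"rotation": [0,0,0],"hand": 1},
    {"delta_pos": [-1,8,0],"rotation": [0,0,0],"hand": 1},
    {"delta_pos": [0,0,0],"rotation": [0,0,0],"hand": 1},
    {"delta_pos": [0,0,-20],"rotation": [0,0,0],"hand": 1},
    {"delta_pos": [0,0,-20],"rotation": [0,0,0],"hand": 1},
    {"delta_pos": [0,0,-7],"rotation": [0,0,0],"hand": 1},
    {"delta_pos": [0,0,-2],"rotation": [0,0,0],"hand": 1},
    {"delta_pos": [0,0,-2],"rotation": [0,0,0],"hand": 1},
    {"delta_pos": [0,0,0],"rotation": [0,0,0],"hand": 1},
    {"delta_pos": [0,0,0],"rotation": [0,0,0],"hand": 1}
  ]
}}

```text
clock: 6.5
position: [0.4259, 0.2362, 0.1123]
tool_rot: [[-0.99, -0.139, 0.001], [-0.139, 0.99, 0.0], [-0.001, 0.0, -1.0]]
contact_force: [-0.1, -0.5, -1.0]
width: 0.0462
grip_force: 14.9
```

Request:
{"name": "move_arm", "arguments": {
  "motion": [
    {"delta_pos": [0,0,-1],"rotation": [0,0,0],"hand": 1},
    {"delta_pos": [0,0,-0.5],"rotation": [0,0,0],"hand": 1},
    {"delta_pos": [0,0,0],"rotation": [0,0,0],"hand": 0.2},
    {"delta_pos": [0,0,0],"rotation": [0,0,0],"hand": -0.3},
    {"delta_pos": [0,0,0],"rotation": [0,0,0],"hand": -1},
    {"delta_pos": [0,0,0],"rotation": [0,0,0],"hand": -1},
    {"delta_pos": [0,0,0],"rotation": [0,0,0],"hand": -1},
    {"delta_pos": [0,0,20],"rotation": [0,0,0],"hand": -1},
    {"delta_pos": [0,0,35],"rotation": [0,0,0],"hand": -1},
    {"delta_pos": [0,0,35],"rotation": [0,0,0],"hand": -1},
    {"delta_pos": [3,-15,0],"rotation": [0,0,0],"hand": -1},
    {"delta_pos": [6,-35,0],"rotation": [0,0,0],"hand": -1},
    {"delta_pos": [8,-45,0],"rotation": [0,0,0],"hand": -1},
    {"delta_pos": [8,-45,0],"rotation": [0,0,0],"hand": -1},
    {"delta_pos": [8,-45,0],"rotation": [0,0,0],"hand": -1},
    {"delta_pos": [8,-45,0],"rotation": [0,0,0],"hand": -1},
    {"delta_pos": [8,-45,0],"rotation": [0,0,0],"hand": -1},
    {"delta_pos": [7,-35,0],"rotation": [0,0,0],"hand": -1},
    {"delta_pos": [4,-20,0],"rotation": [0,0,0],"hand": -1},
    {"delta_pos": [0,0,0],"rotation": [0,0,0],"hand": -1}
  ]
}}

```text
clock: 8.5
position: [0.4859, -0.0959, 0.2001]
tool_rot: [[-0.991, -0.136, 0.0], [-0.136, 0.991, -0.0], [-0.0, -0.0, -1.0]]
contact_force: [-0.8, -0.0, 0.6]
width: 0.0881
grip_force: 0.0
```

Run:
```python
from h import *
s=monitor.read_state();print(s["position"],s["width"])
c=cam("side"); im=cv2.resize(c["pixels"][120:370,130:430],None,fx=2,fy=2); cv2.imwrite("pics/s1.png",im)
```

```text
[ 0.4859123  -0.09587646  0.20005117] 0.0880999468852683
```

View pics/s1.png

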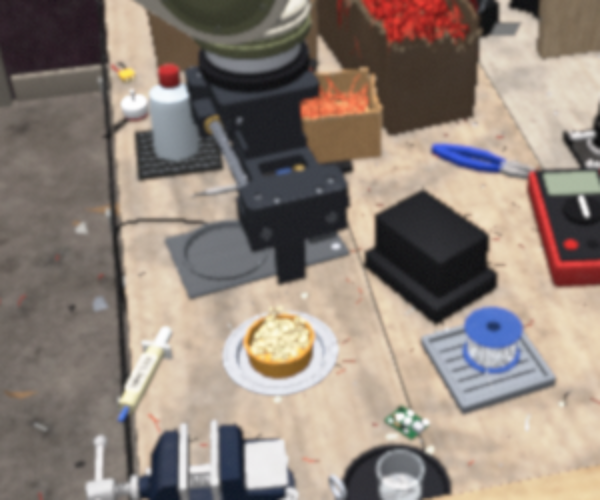

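The bottle stands upright on the pad (crop 172,115). Tin in the dish at (280,345). Gripping the tin.

Request:
{"name": "move_arm", "arguments": {
  "motion": [
    {"delta_pos": [0,2,-40],"rotation": [0,0,0],"hand": -1},
    {"delta_pos": [0,0,-40],"rotation": [0,0,0],"hand": -1},
    {"delta_pos": [0,0,-30],"rotation": [0,0,0],"hand": -1},
    {"delta_pos": [0,0,-11.5],"rotation": [0,0,0],"hand": -1},
    {"delta_pos": [0,0,0],"rotation": [0,0,0],"hand": -1},
    {"delta_pos": [0,0,0],"rotation": [0,0,0],"hand": 1},
    {"delta_pos": [0,0,0],"rotation": [0,0,0],"hand": 1},
    {"delta_pos": [0,0,0],"rotation": [0,0,0],"hand": 1},
    {"delta_pos": [0,0,0],"rotation": [0,0,0],"hand": 1},
    {"delta_pos": [0,0,0],"rotation": [0,0,0],"hand": 1},
    {"delta_pos": [0,0,0],"rotation": [0,0,0],"hand": 1}
  ],
  "force": 20
}}

```text
clock: 9.65
position: [0.4859, -0.0918, 0.0792]
tool_rot: [[-0.99, -0.139, 0.001], [-0.139, 0.99, -0.0], [-0.001, -0.0, -1.0]]
contact_force: [-0.2, 0.9, 5.7]
width: 0.0566
grip_force: 20.0
```

Request:
{"name": "move_arm", "arguments": {
  "motion": [
    {"delta_pos": [0,0,8],"rotation": [0,0,0],"hand": 1},
    {"delta_pos": [0,0,20],"rotation": [0,0,0],"hand": 1},
    {"delta_pos": [0,0,32],"rotation": [0,0,0],"hand": 1},
    {"delta_pos": [-2,10,0],"rotation": [0,0,0],"hand": 1},
    {"delta_pos": [-5,25,0],"rotation": [0,0,0],"hand": 1},
    {"delta_pos": [-7,32,0],"rotation": [0,0,0],"hand": 1},
    {"delta_pos": [-7,32,0],"rotation": [0,0,0],"hand": 1},
    {"delta_pos": [-6,28,0],"rotation": [0,0,0],"hand": 1},
    {"delta_pos": [-3,15,0],"rotation": [0,0,0],"hand": 1},
    {"delta_pos": [0,0,0],"rotation": [0,0,0],"hand": 1},
    {"delta_pos": [0,0,-25],"rotation": [0,0,0],"hand": 1},
    {"delta_pos": [0,0,0],"rotation": [0,0,0],"hand": 1},
    {"delta_pos": [0,0,0],"rotation": [0,0,0],"hand": 1}
  ]
}}

```text
clock: 10.95
position: [0.4556, 0.0497, 0.1137]
tool_rot: [[-0.99, -0.138, -0.001], [-0.138, 0.99, 0.0], [0.001, 0.0, -1.0]]
contact_force: [-0.9, -0.2, -1.0]
width: 0.0566
grip_force: 20.0
```

Run:
```python
from h import *
s=monitor.read_state();print(s["position"],s["width"],s["grip_force"])
c=cam("side"); im=cv2.resize(c["pixels"][170:330,180:380],None,fx=3,fy=3,interpolation=cv2.INTER_CUBIC)
a=np.linspace(0,6.283,60);p=s["position"]
def ci(x,y,z,r,col): cv2.polylines(im,[((proj(c,np.c_[x+r*np.cos(a),y+r*np.sin(a),0*a+z])-[180,170])*3).astype(int)],True,col,1)
ci(.456,.0505,.012,.043,(0,255,0)); ci(p[0],p[1],p[2]-.0785+.029,.0295,(255,0,0))
cv2.imwrite("pics/s2.png",im)
```

```text
[0.45564386 0.0497256  0.11372685] 0.05663831684789261 19.99989970587194
```

View pics/s2.png

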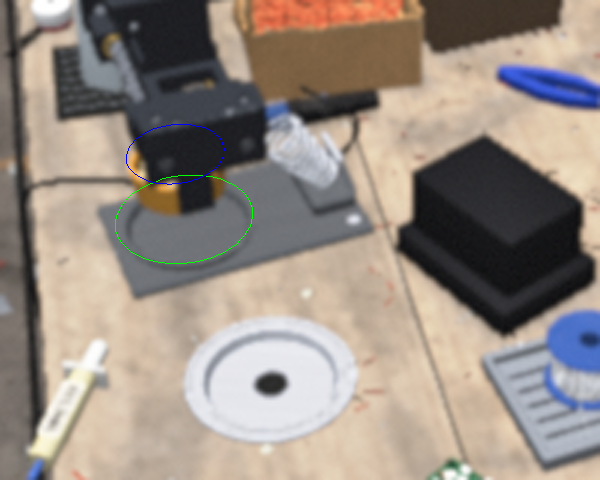

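Run:
```python
from h import *
c=cam("side"); print("ring s1",ray(c,244.5,245.5,.012))
g=c["pixels"]; im=cv2.resize(g[210:270,205:285],None,fx=8,fy=8,interpolation=cv2.INTER_CUBIC)
lab=cv2.cvtColor(im,cv2.COLOR_BGR2LAB); lab[...,0]=cv2.createCLAHE(4,(4,4)).apply(lab[...,0]); im=cv2.cvtColor(lab,cv2.COLOR_LAB2BGR)
a=np.linspace(0,6.283,90)
def ci(x,y,z,r,col): cv2.polylines(im,[((proj(c,np.c_[x+r*np.cos(a),y+r*np.sin(a),0*a+z])-[205,210])*8).astype(int)],True,col,1)
p=monitor.read_state()["position"]
ci(.456,.0505,.012,.043,(0,255,0)); ci(.456,.0505,.006,.036,(0,255,255)); ci(p[0],p[1],p[2]-.0785+.006,.0295,(255,0,0))
cv2.imwrite("pics/s3.png",im)
```

```text
ring s1 [0.46058793 0.04095485 0.012     ]
```

View pics/s3.png

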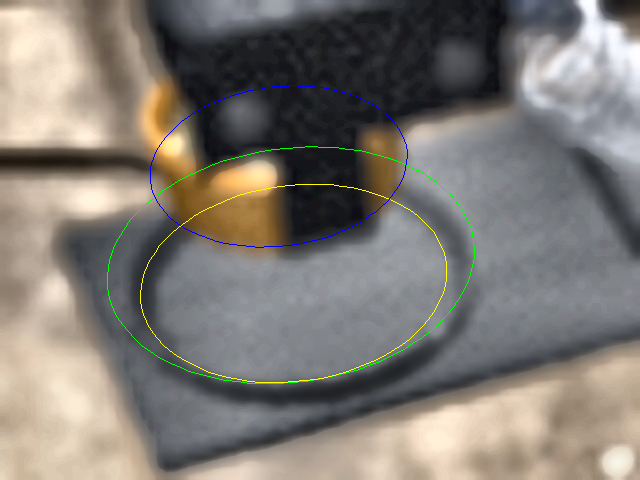

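The dark rim band and tin edges agree with my projections in y; the tin sits about 3 mm too far to −x relative to the well. I'll shift +3 mm and lower.

Request:
{"name": "move_arm", "arguments": {
  "motion": [
    {"delta_pos": [3,0,0],"rotation": [0,0,0],"hand": 1},
    {"delta_pos": [0,0,-10],"rotation": [0,0,0],"hand": 1},
    {"delta_pos": [0,0,-10],"rotation": [0,0,0],"hand": 1},
    {"delta_pos": [0,0,-7],"rotation": [0,0,0],"hand": 1},
    {"delta_pos": [0,0,-3],"rotation": [0,0,0],"hand": 1},
    {"delta_pos": [0,0,-2],"rotation": [0,0,0],"hand": 1},
    {"delta_pos": [0,0,-2],"rotation": [0,0,0],"hand": 1},
    {"delta_pos": [0,0,0],"rotation": [0,0,0],"hand": 1},
    {"delta_pos": [0,0,0],"rotation": [0,0,0],"hand": 1}
  ]
}}

```text
clock: 11.95
position: [0.4588, 0.0503, 0.0802]
tool_rot: [[-0.99, -0.139, 0.0], [-0.139, 0.99, -0.0], [-0.0, -0.0, -1.0]]
contact_force: [-1.6, 0.2, 4.7]
width: 0.0564
grip_force: 20.0
```

Request:
{"name": "move_arm", "arguments": {
  "motion": [
    {"delta_pos": [0,0,-0.5],"rotation": [0,0,0],"hand": 1},
    {"delta_pos": [0,0,0],"rotation": [0,0,0],"hand": 0},
    {"delta_pos": [0,0,0],"rotation": [0,0,0],"hand": -1},
    {"delta_pos": [0,0,0],"rotation": [0,0,0],"hand": -1},
    {"delta_pos": [0,0,0],"rotation": [0,0,0],"hand": -1},
    {"delta_pos": [0,0,0],"rotation": [0,0,0],"hand": -1},
    {"delta_pos": [0,0,15],"rotation": [0,0,0],"hand": -1},
    {"delta_pos": [0,0,40],"rotation": [0,0,0],"hand": -1},
    {"delta_pos": [0,0,45],"rotation": [0,0,0],"hand": -1},
    {"delta_pos": [5,-15,0],"rotation": [0,0,0],"hand": -1},
    {"delta_pos": [10,-35,0],"rotation": [0,0,0],"hand": -1},
    {"delta_pos": [13,-44,0],"rotation": [0,0,0],"hand": -1},
    {"delta_pos": [13,-44,0],"rotation": [0,0,0],"hand": -1},
    {"delta_pos": [13,-44,0],"rotation": [0,0,0],"hand": -1},
    {"delta_pos": [13,-44,0],"rotation": [0,0,0],"hand": -1},
    {"delta_pos": [12,-40,0],"rotation": [0,0,0],"hand": -1},
    {"delta_pos": [8,-26,0],"rotation": [0,0,0],"hand": -1},
    {"delta_pos": [3,-10,0],"rotation": [0,0,0],"hand": -1},
    {"delta_pos": [0,0,0],"rotation": [0,0,0],"hand": -1}
  ]
}}

```text
clock: 13.85
position: [0.5486, -0.2522, 0.1788]
tool_rot: [[-0.99, -0.138, -0.0], [-0.138, 0.99, 0.0], [0.0, 0.0, -1.0]]
contact_force: [-0.9, 0.3, 0.0]
width: 0.0881
grip_force: 0.0
```

Run:
```python
from h import *
s=monitor.read_state();print(s["position"],s["width"])
c=cam("top");s=cam("side")
a=cv2.resize(c["pixels"][265:335,150:320],(800,329),interpolation=cv2.INTER_CUBIC); b=cv2.resize(s["pixels"][190:280,190:410],(640,262),interpolation=cv2.INTER_CUBIC)
o=np.zeros((591,800,3),np.uint8);o[:329]=a;o[329:,:640]=b;cv2.imwrite("pics/m4.png",o)
```

```text
[ 0.54858317 -0.2521823   0.1787872 ] 0.08805709623961414
```

View pics/m4.png

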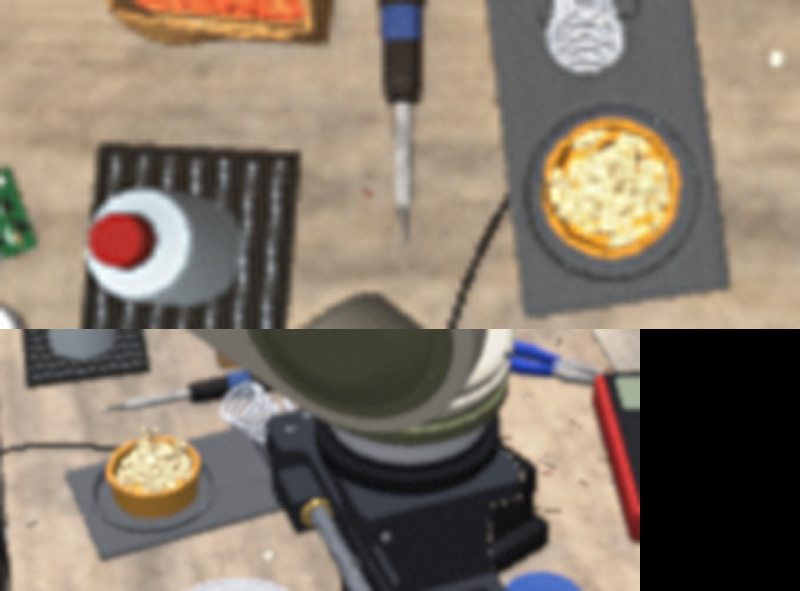

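Tin sits flat and centred in the well (top 611,190; ring centre about 612,192), and the bottle is upright on the pad. Now the jar.

Request:
{"name": "move_arm", "arguments": {
  "motion": [
    {"delta_pos": [0,0,-35],"rotation": [0,0,0],"hand": -1},
    {"delta_pos": [0,0,-35],"rotation": [0,0,0],"hand": -1},
    {"delta_pos": [0,0,-20],"rotation": [0,0,0],"hand": -1},
    {"delta_pos": [0,0,-10],"rotation": [0,0,0],"hand": -1},
    {"delta_pos": [0,0,0],"rotation": [0,0,0],"hand": -1},
    {"delta_pos": [0,0,0],"rotation": [0,0,0],"hand": 0},
    {"delta_pos": [0,0,0],"rotation": [0,0,0],"hand": 0.1},
    {"delta_pos": [0,0,0],"rotation": [0,0,0],"hand": 0.3},
    {"delta_pos": [0,0,0],"rotation": [0,0,0],"hand": 1},
    {"delta_pos": [0,0,0],"rotation": [0,0,0],"hand": 1},
    {"delta_pos": [0,0,0],"rotation": [0,0,0],"hand": 1},
    {"delta_pos": [0,0,0],"rotation": [0,0,0],"hand": 1},
    {"delta_pos": [0,0,0],"rotation": [0,0,0],"hand": 1}
  ],
  "force": 8
}}

```text
clock: 15.25
position: [0.5487, -0.2518, 0.0793]
tool_rot: [[-0.99, -0.139, 0.0], [-0.139, 0.99, -0.0], [-0.0, -0.0, -1.0]]
contact_force: [0.7, 0.5, 0.9]
width: 0.0332
grip_force: 8.0
```

Request:
{"name": "move_arm", "arguments": {
  "motion": [
    {"delta_pos": [0,0,8],"rotation": [0,0,0],"hand": 1},
    {"delta_pos": [0,0,16],"rotation": [0,0,0],"hand": 1},
    {"delta_pos": [0,0,16],"rotation": [0,0,0],"hand": 1},
    {"delta_pos": [-2,6,0],"rotation": [0,0,0],"hand": 1},
    {"delta_pos": [-6,15,0],"rotation": [0,0,0],"hand": 1},
    {"delta_pos": [-10,24,0],"rotation": [0,0,0],"hand": 1},
    {"delta_pos": [-12,30,0],"rotation": [0,0,0],"hand": 1},
    {"delta_pos": [-12,30,0],"rotation": [0,0,0],"hand": 1},
    {"delta_pos": [-11,28,0],"rotation": [0,0,0],"hand": 1},
    {"delta_pos": [-7,18,0],"rotation": [0,0,0],"hand": 1},
    {"delta_pos": [-3,7,0],"rotation": [0,0,0],"hand": 1},
    {"delta_pos": [0,0,0],"rotation": [0,0,0],"hand": 1},
    {"delta_pos": [0,0,-15],"rotation": [0,0,0],"hand": 1},
    {"delta_pos": [0,0,-15],"rotation": [0,0,0],"hand": 1},
    {"delta_pos": [0,0,-6],"rotation": [0,0,0],"hand": 1},
    {"delta_pos": [0,0,-2],"rotation": [0,0,0],"hand": 1},
    {"delta_pos": [0,0,-1.5],"rotation": [0,0,0],"hand": 1},
    {"delta_pos": [0,0,0],"rotation": [0,0,0],"hand": 1},
    {"delta_pos": [0,0,0],"rotation": [0,0,0],"hand": 1}
  ]
}}

```text
clock: 17.15
position: [0.4859, -0.0939, 0.0801]
tool_rot: [[-0.99, -0.139, 0.001], [-0.139, 0.99, -0.0], [-0.001, -0.0, -1.0]]
contact_force: [-0.2, 0.7, -0.9]
width: 0.0336
grip_force: 8.0
```

Request:
{"name": "move_arm", "arguments": {
  "motion": [
    {"delta_pos": [0,0,-0.7],"rotation": [0,0,0],"hand": 1},
    {"delta_pos": [0,0,0],"rotation": [0,0,0],"hand": 1},
    {"delta_pos": [0,0,0],"rotation": [0,0,0],"hand": 0.1},
    {"delta_pos": [0,0,0],"rotation": [0,0,0],"hand": -0.3},
    {"delta_pos": [0,0,0],"rotation": [0,0,0],"hand": -1},
    {"delta_pos": [0,0,0],"rotation": [0,0,0],"hand": -1},
    {"delta_pos": [0,0,0],"rotation": [0,0,0],"hand": -1},
    {"delta_pos": [0,0,20],"rotation": [0,0,0],"hand": -1},
    {"delta_pos": [0,0,40],"rotation": [0,0,0],"hand": -1},
    {"delta_pos": [0,0,40],"rotation": [0,0,0],"hand": -1},
    {"delta_pos": [20,-5,0],"rotation": [0,0,0],"hand": -1},
    {"delta_pos": [40,-9,0],"rotation": [0,0,0],"hand": -1},
    {"delta_pos": [40,-9,0],"rotation": [0,0,0],"hand": -1},
    {"delta_pos": [40,-9,0],"rotation": [0,0,0],"hand": -1},
    {"delta_pos": [22,-6,0],"rotation": [0,0,0],"hand": -1},
    {"delta_pos": [8,-2,0],"rotation": [0,0,0],"hand": -1},
    {"delta_pos": [0,0,0],"rotation": [0,0,0],"hand": -1}
  ]
}}

```text
clock: 18.85
position: [0.6562, -0.1339, 0.1783]
tool_rot: [[-0.99, -0.139, -0.0], [-0.139, 0.99, 0.0], [0.0, 0.0, -1.0]]
contact_force: [0.3, 0.9, 0.8]
width: 0.0883
grip_force: 0.0
```

Run:
```python
from h import *
s=monitor.read_state();print(s["position"],s["width"])
c=cam("top");s=cam("side")
a=cv2.resize(c["pixels"][190:330,310:470],(400,350),interpolation=cv2.INTER_CUBIC); b=cv2.resize(s["pixels"][250:390,210:410],(500,350),interpolation=cv2.INTER_CUBIC)[:,:400]
cv2.imwrite("pics/m5.png",np.hstack([a,b]))
```

```text
[ 0.65618087 -0.13390944  0.17826487] 0.08829103941077276
```

View pics/m5.png

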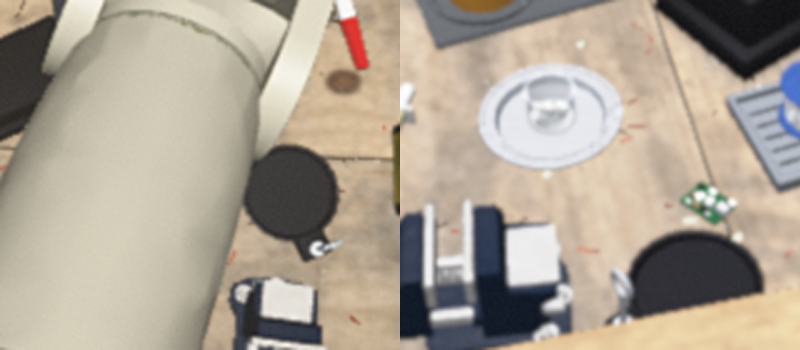

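Jar upright in the magnet dish (550,105), feeder now empty (top 426,267 as before). Gripping the reel.

Request:
{"name": "move_arm", "arguments": {
  "motion": [
    {"delta_pos": [0,0,-35],"rotation": [0,0,0],"hand": -1},
    {"delta_pos": [0,0,-35],"rotation": [0,0,0],"hand": -1},
    {"delta_pos": [0,0,-20],"rotation": [0,0,0],"hand": -1},
    {"delta_pos": [0,0,-9],"rotation": [0,0,0],"hand": -1},
    {"delta_pos": [0,0,0],"rotation": [0,0,0],"hand": -1},
    {"delta_pos": [0,0,0],"rotation": [0,0,0],"hand": 0},
    {"delta_pos": [0,0,0],"rotation": [0,0,0],"hand": 1},
    {"delta_pos": [0,0,0],"rotation": [0,0,0],"hand": 1},
    {"delta_pos": [0,0,0],"rotation": [0,0,0],"hand": 1},
    {"delta_pos": [0,0,0],"rotation": [0,0,0],"hand": 1},
    {"delta_pos": [0,0,0],"rotation": [0,0,0],"hand": 1},
    {"delta_pos": [0,0,0],"rotation": [0,0,0],"hand": 1}
  ],
  "force": 20
}}

```text
clock: 20.15
position: [0.6556, -0.1337, 0.0801]
tool_rot: [[-0.99, -0.139, -0.0], [-0.139, 0.99, 0.0], [0.0, 0.0, -1.0]]
contact_force: [-0.3, 1.1, 0.9]
width: 0.0476
grip_force: 20.0
```

Request:
{"name": "move_arm", "arguments": {
  "motion": [
    {"delta_pos": [0,0,8],"rotation": [0,0,0],"hand": 1},
    {"delta_pos": [0,0,25],"rotation": [0,0,0],"hand": 1},
    {"delta_pos": [0,0,27],"rotation": [0,0,0],"hand": 1},
    {"delta_pos": [-8,-10,0],"rotation": [0,0,0],"hand": 1},
    {"delta_pos": [-18,-20,0],"rotation": [0,0,0],"hand": 1},
    {"delta_pos": [-22,-24,0],"rotation": [0,0,0],"hand": 1},
    {"delta_pos": [-22,-24,0],"rotation": [0,0,0],"hand": 1},
    {"delta_pos": [-20,-22,0],"rotation": [0,0,0],"hand": 1},
    {"delta_pos": [-13,-14,0],"rotation": [0,0,0],"hand": 1},
    {"delta_pos": [-5.5,-6,0],"rotation": [0,0,0],"hand": 1},
    {"delta_pos": [0,0,0],"rotation": [0,0,0],"hand": 1},
    {"delta_pos": [0,0,-25],"rotation": [0,0,0],"hand": 1},
    {"delta_pos": [0,0,-20],"rotation": [0,0,0],"hand": 1},
    {"delta_pos": [0,0,-9],"rotation": [0,0,0],"hand": 1},
    {"delta_pos": [0,0,-3],"rotation": [0,0,0],"hand": 1},
    {"delta_pos": [0,0,-2],"rotation": [0,0,0],"hand": 1},
    {"delta_pos": [0,0,0],"rotation": [0,0,0],"hand": 1},
    {"delta_pos": [0,0,0],"rotation": [0,0,0],"hand": 1}
  ]
}}

```text
clock: 21.95
position: [0.5475, -0.2539, 0.0818]
tool_rot: [[-0.99, -0.139, 0.001], [-0.139, 0.99, -0.001], [-0.001, -0.001, -1.0]]
contact_force: [0.1, -0.7, -2.5]
width: 0.0477
grip_force: 20.0
```

Request:
{"name": "move_arm", "arguments": {
  "motion": [
    {"delta_pos": [0,0,-1],"rotation": [0,0,0],"hand": 1},
    {"delta_pos": [0,0,-0.5],"rotation": [0,0,0],"hand": 1},
    {"delta_pos": [0,0,0],"rotation": [0,0,0],"hand": 0},
    {"delta_pos": [0,0,0],"rotation": [0,0,0],"hand": -1},
    {"delta_pos": [0,0,0],"rotation": [0,0,0],"hand": -1},
    {"delta_pos": [0,0,0],"rotation": [0,0,0],"hand": -1},
    {"delta_pos": [0,0,0],"rotation": [0,0,0],"hand": -1},
    {"delta_pos": [0,0,20],"rotation": [0,0,0],"hand": -1},
    {"delta_pos": [0,0,45],"rotation": [0,0,0],"hand": -1},
    {"delta_pos": [0,0,45],"rotation": [0,0,0],"hand": -1},
    {"delta_pos": [-5,20,10],"rotation": [0,0,0],"hand": -1},
    {"delta_pos": [-10,40,0],"rotation": [0,0,0],"hand": -1},
    {"delta_pos": [-10,40,0],"rotation": [0,0,0],"hand": -1},
    {"delta_pos": [-10,40,0],"rotation": [0,0,0],"hand": -1},
    {"delta_pos": [-10,40,0],"rotation": [0,0,0],"hand": -1},
    {"delta_pos": [-10,40,0],"rotation": [0,0,0],"hand": -1},
    {"delta_pos": [-10,40,0],"rotation": [0,0,0],"hand": -1},
    {"delta_pos": [-10,40,0],"rotation": [0,0,0],"hand": -1},
    {"delta_pos": [0,0,0],"rotation": [0,0,0],"hand": -1}
  ]
}}

```text
clock: 23.85
position: [0.4709, 0.0497, 0.1996]
tool_rot: [[-0.99, -0.143, -0.001], [-0.143, 0.99, 0.001], [0.0, 0.001, -1.0]]
contact_force: [0.5, 0.0, -0.0]
width: 0.0883
grip_force: 0.0
```

Run:
```python
from h import *
s=monitor.read_state();print(s["position"],s["width"])
c=cam("top");s=cam("side")
a=cv2.resize(c["pixels"][190:330,310:470],(400,350),interpolation=cv2.INTER_CUBIC); b=cv2.resize(s["pixels"][250:390,210:410],(500,350),interpolation=cv2.INTER_CUBIC)[:,:400]
cv2.imwrite("pics/m6.png",np.hstack([a,b]))
```

```text
[0.47089129 0.04966591 0.19963846] 0.08832589264017832
```

View pics/m6.png

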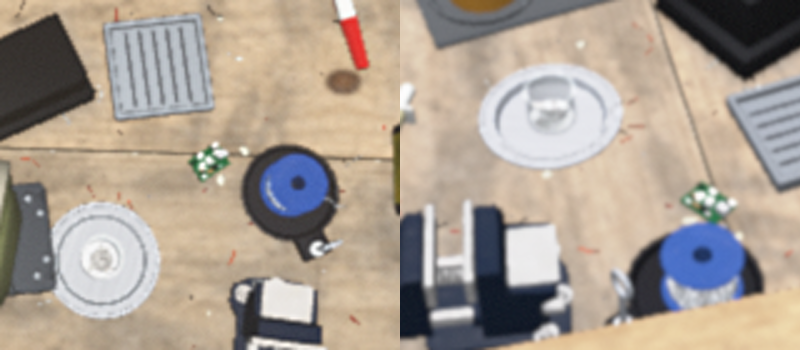

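Reel flat and central in the feeder dish, jar in the magnet dish, tray empty (centre about 158,66 → 0.653,-0.139). Fetching the bottle.

Request:
{"name": "move_arm", "arguments": {
  "motion": [
    {"delta_pos": [-5,20,0],"rotation": [0,0,0],"hand": -1},
    {"delta_pos": [-10,42,0],"rotation": [0,0,0],"hand": -1},
    {"delta_pos": [-10,42,0],"rotation": [0,0,0],"hand": -1},
    {"delta_pos": [-10,42,0],"rotation": [0,0,0],"hand": -1},
    {"delta_pos": [-7,30,0],"rotation": [0,0,0],"hand": -1},
    {"delta_pos": [-3,10,0],"rotation": [0,0,0],"hand": -1},
    {"delta_pos": [0,0,0],"rotation": [0,0,0],"hand": -1},
    {"delta_pos": [0,0,-30],"rotation": [0,0,0],"hand": -1},
    {"delta_pos": [0,0,-30],"rotation": [0,0,0],"hand": -1},
    {"delta_pos": [0,0,-20],"rotation": [0,0,0],"hand": -1},
    {"delta_pos": [0,0,-8],"rotation": [0,0,0],"hand": -1},
    {"delta_pos": [0,0,0],"rotation": [0,0,0],"hand": -1},
    {"delta_pos": [0,0,0],"rotation": [0,0,0],"hand": 1},
    {"delta_pos": [0,0,0],"rotation": [0,0,0],"hand": 1},
    {"delta_pos": [0,0,0],"rotation": [0,0,0],"hand": 1},
    {"delta_pos": [0,0,0],"rotation": [0,0,0],"hand": 1},
    {"delta_pos": [0,0,0],"rotation": [0,0,0],"hand": 1},
    {"delta_pos": [0,0,0],"rotation": [0,0,0],"hand": 1}
  ],
  "force": 15
}}

```text
clock: 25.75
position: [0.4272, 0.2323, 0.1117]
tool_rot: [[-0.99, -0.139, 0.0], [-0.139, 0.99, 0.0], [-0.0, 0.0, -1.0]]
contact_force: [-0.6, 1.0, 1.3]
width: 0.0457
grip_force: 15.0
```

Request:
{"name": "move_arm", "arguments": {
  "motion": [
    {"delta_pos": [0,0,10],"rotation": [0,0,0],"hand": 1},
    {"delta_pos": [0,0,25],"rotation": [0,0,0],"hand": 1},
    {"delta_pos": [0,0,30],"rotation": [0,0,0],"hand": 1},
    {"delta_pos": [0,0,25],"rotation": [0,0,0],"hand": 1},
    {"delta_pos": [6,-10,10],"rotation": [0,0,0],"hand": 1},
    {"delta_pos": [12,-20,0],"rotation": [0,0,0],"hand": 1},
    {"delta_pos": [18,-30,0],"rotation": [0,0,0],"hand": 1},
    {"delta_pos": [20,-33,0],"rotation": [0,0,0],"hand": 1},
    {"delta_pos": [20,-33,0],"rotation": [0,0,0],"hand": 1},
    {"delta_pos": [20,-33,0],"rotation": [0,0,0],"hand": 1},
    {"delta_pos": [20,-33,0],"rotation": [0,0,0],"hand": 1},
    {"delta_pos": [20,-33,0],"rotation": [0,0,0],"hand": 1},
    {"delta_pos": [20,-33,0],"rotation": [0,0,0],"hand": 1},
    {"delta_pos": [20,-33,0],"rotation": [0,0,0],"hand": 1},
    {"delta_pos": [20,-33,0],"rotation": [0,0,0],"hand": 1},
    {"delta_pos": [16,-26,0],"rotation": [0,0,0],"hand": 1},
    {"delta_pos": [10,-15,0],"rotation": [0,0,0],"hand": 1},
    {"delta_pos": [4,-6,0],"rotation": [0,0,0],"hand": 1},
    {"delta_pos": [0,0,0],"rotation": [0,0,0],"hand": 1},
    {"delta_pos": [0,0,0],"rotation": [0,0,0],"hand": 1}
  ]
}}

```text
clock: 27.75
position: [0.6528, -0.1382, 0.2112]
tool_rot: [[-0.99, -0.139, -0.001], [-0.139, 0.99, 0.0], [0.001, 0.001, -1.0]]
contact_force: [-0.8, 0.8, -0.3]
width: 0.0461
grip_force: 14.9
```

Request:
{"name": "move_arm", "arguments": {
  "motion": [
    {"delta_pos": [0,0,-25],"rotation": [0,0,0],"hand": 1},
    {"delta_pos": [0,0,-25],"rotation": [0,0,0],"hand": 1},
    {"delta_pos": [0,0,-25],"rotation": [0,0,0],"hand": 1},
    {"delta_pos": [0,0,-14],"rotation": [0,0,0],"hand": 1},
    {"delta_pos": [0,0,-4],"rotation": [0,0,0],"hand": 1},
    {"delta_pos": [0,0,-2],"rotation": [0,0,0],"hand": 1},
    {"delta_pos": [0,0,-1.5],"rotation": [0,0,0],"hand": 1},
    {"delta_pos": [0,0,0],"rotation": [0,0,0],"hand": 1},
    {"delta_pos": [0,0,0],"rotation": [0,0,0],"hand": 1}
  ]
}}

```text
clock: 28.65
position: [0.6534, -0.1389, 0.1157]
tool_rot: [[-0.99, -0.139, 0.001], [-0.139, 0.99, -0.0], [-0.001, -0.001, -1.0]]
contact_force: [0.5, -0.8, -1.4]
width: 0.0462
grip_force: 14.9
```

Request:
{"name": "move_arm", "arguments": {
  "motion": [
    {"delta_pos": [0,0,-1],"rotation": [0,0,0],"hand": 1},
    {"delta_pos": [0,0,-0.8],"rotation": [0,0,0],"hand": 1},
    {"delta_pos": [0,0,0],"rotation": [0,0,0],"hand": 1},
    {"delta_pos": [0,0,0],"rotation": [0,0,0],"hand": 0.2},
    {"delta_pos": [0,0,0],"rotation": [0,0,0],"hand": -0.3},
    {"delta_pos": [0,0,0],"rotation": [0,0,0],"hand": -1},
    {"delta_pos": [0,0,0],"rotation": [0,0,0],"hand": -1},
    {"delta_pos": [0,0,0],"rotation": [0,0,0],"hand": -1},
    {"delta_pos": [0,0,20],"rotation": [0,0,0],"hand": -1},
    {"delta_pos": [0,0,40],"rotation": [0,0,0],"hand": -1},
    {"delta_pos": [0,0,45],"rotation": [0,0,0],"hand": -1},
    {"delta_pos": [-15,35,10],"rotation": [0,0,0],"hand": -1},
    {"delta_pos": [-15,40,0],"rotation": [0,0,0],"hand": -1},
    {"delta_pos": [-15,40,0],"rotation": [0,0,0],"hand": -1},
    {"delta_pos": [-15,40,0],"rotation": [0,0,0],"hand": -1},
    {"delta_pos": [-15,40,0],"rotation": [0,0,0],"hand": -1},
    {"delta_pos": [-15,40,0],"rotation": [0,0,0],"hand": -1},
    {"delta_pos": [-15,40,0],"rotation": [0,0,0],"hand": -1},
    {"delta_pos": [-15,40,0],"rotation": [0,0,0],"hand": -1},
    {"delta_pos": [0,0,0],"rotation": [0,0,0],"hand": -1}
  ]
}}

```text
clock: 30.65
position: [0.5314, 0.18, 0.2284]
tool_rot: [[-0.99, -0.144, -0.0], [-0.144, 0.99, 0.001], [0.0, 0.001, -1.0]]
contact_force: [0.3, -0.3, 0.3]
width: 0.0882
grip_force: 0.0
```

Run:
```python
from h import *
s=monitor.read_state();print(s["position"],s["width"],s["clock"])
c=cam("top");s=cam("side")
a=cv2.resize(c["pixels"][180:340,240:460],(400,291),interpolation=cv2.INTER_CUBIC); b=cv2.resize(s["pixels"][200:390,190:450],(400,292),interpolation=cv2.INTER_CUBIC)
cv2.imwrite("pics/m7.png",np.hstack([a,b[:291]]))
```

```text
[0.53140438 0.17997173 0.22840794] 0.08823076373083476 30.65
```

View pics/m7.png

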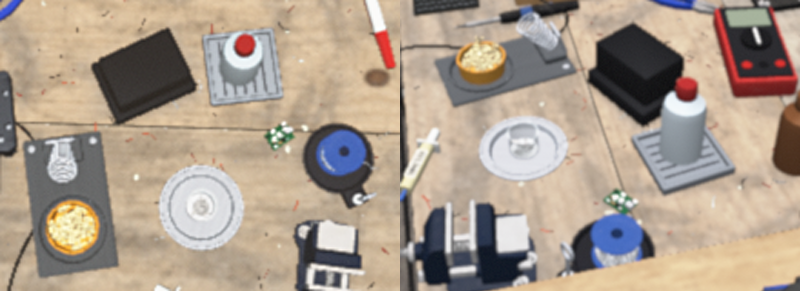

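All four items are in their holders: tin in the well (73,227), jar in the magnet dish (201,207), reel in the feeder (341,152) and bottle upright in the tray (243,55). The arm is clear of them, so I'm handing in.

```bash
python3 -c "
from workcell import manip
print(manip.sign_off())"
```

```text
the job is handed in; nothing more can be done
None
```

The job is handed in: in the last pictures the tin, reel, bottle and jar each stood flat in their own holder, bottle and jar upright, with the arm clear at about 31 s; no verdict came back at hand-in.

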